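# Clear the dropper bottle and dock the pill organizer

### The job

The dropper bottle is standing in front of the phone rest, where the pill organizer has to go in. Set the bottle down upright on the turntable (do not drop it or knock it over), then slide the organizer, lids up and lengthwise, in under the phone rest until its end is fully home against the stop at the back. Leave the other things on the tray where they are.

Things in the scene. Friction and masses are not known exactly. Their poses are not given: they have to be found in the camera images.
- organizer: Seven-day pill organizer of yellow plastic, a flat bar 150 x 40 x 26 mm with seven shut lids in a row on top; 0.14 kg, loose, stands on the tray. Origin: centre of its underside. x runs along its 150 mm length, z up; its two ends are alike, either may go in first.
- bottle: Small amber glass dropper bottle with black collar and rubber bulb, standing in front of the mouth of the phone rest. Body 34 mm diameter up to 48 mm height, collar 23 mm diameter from 58 to 72 mm, bulb 14 mm diameter, 92 mm high in all; 0.08 kg. Origin: centre of its underside, z up.
- turntable: Small grey plastic turntable fixed on the tray: a plain flat disc 120 mm in diameter, its top 16 mm above the tray, turning freely about its centre. Origin: its centre, at tray height. It and the aluminium pill box may change places.
- rest: Low plywood phone rest fixed on the tray, a phone lying on it (top at 52 mm): a roofed tunnel 114 mm long, 64 wide, 44 high. Its bay is 52 mm wide, 36 high, 108 deep, open at the mouth (own -x end), shut by a stop at the +x end. Origin: centre of its footprint at tray height; +x points into the bay. Fully home, the organizer's centre is 24 mm to -x of the origin and 42 mm of it stick out.
- rest_mouth (a point): Middle of the bay's mouth, at tray height, 57 mm from the rest's origin along its own -x. Axes as the rest.
- rest_stop (a point): Inner face of the bay's stop, middle, at tray height, 51 mm from the rest's origin along its own +x. Axes as the rest.
- pillbox: Bystander: flat aluminium pill box 70 x 48 x 20 mm, loose. Origin: centre of its underside.
- dropper_cap: Bystander: spare glass dropper cap lying on the tray, about 93 mm long and 24 mm high, along its x. Origin: under the collar's front.
- jar: Bystander: small white jar, 40 mm diameter, 65 mm high, loose. Origin: centre of its underside.
- mug: Bystander: mug, 76 mm diameter, 90 mm high, handle at own +y, loose. Origin: centre of its underside.
- remote: Bystander: black remote control 165 x 44 x 18 mm, along its x, loose. Origin: centre of its underside.

How it is judged (in metres and radians):
On the way, in this order (a step that is already met when the one before it is completed fails the run):
1. the bottle stands upright on the turntable, let go of, and the organizer is still outside the bay (horizontal distance between bottle and turntable below 0.048 m and height (world z) of bottle between 0.012 and 0.021 m and angle between bottle's own z axis and vertical below 0.1 rad and linear speed of bottle below 0.03 m/s and contact force between the fingers and bottle below 0.05 N and x of organizer in the frame of rest below -0.125 m), for 0.2 s.
2. the organizer has its leading end under the rest, lying on the tray (x of organizer in the frame of rest above -0.11 m and y of organizer in the frame of rest between -0.012 and 0.012 m and angle between the x axis of organizer and the x axis of rest, either way round below 0.15 rad and angle between organizer's own z axis and vertical below 0.06 rad and height (world z) of organizer below 0.006 m), for 0.1 s.
At the end, for the whole second after the job is handed in: Organizer at rest flat on the tray, lids up, lengthwise in the bay (within 0.15 rad, 12 mm of the middle line), its end within 6 mm of the stop; bottle at rest, upright (0.1 rad), released, wholly on the turntable (within 48 mm of its centre) (x of organizer in the frame of rest above -0.03 m and linear speed of organizer below 0.02 m/s and y of organizer in the frame of rest between -0.012 and 0.012 m and angle between the x axis of organizer and the x axis of rest, either way round below 0.15 rad and angle between organizer's own z axis and vertical below 0.06 rad and height (world z) of organizer below 0.006 m and horizontal distance between bottle and turntable below 0.048 m and height (world z) of bottle between 0.012 and 0.021 m and angle between bottle's own z axis and vertical below 0.1 rad and linear speed of bottle below 0.03 m/s and contact force between the fingers and bottle below 0.05 N); the robot touches nothing.
It fails at once if the bottle is tipped more than 0.6 rad (angle between bottle's own z axis and vertical above 0.6 rad).
It fails at once if the bottle is dropped: out of the fingers while more than 40 mm above the tray (height (world z) of bottle above 0.04 m and contact force between the fingers and bottle below 0.01 N).
It fails at once if the organizer is tipped more than 0.8 rad (angle between organizer's own z axis and vertical above 0.8 rad).
It fails at once if the pill box, spare dropper cap, jar, mug or remote is shifted by more than 30 mm (distance of any of pillbox, dropper_cap, jar, mug, remote from where it was at the start of the episode above 0.03 m).
It also fails if it takes over 53 s, if anything falls off the work surface, if the arm or the gripper's body presses on something with over 40 N, if the wrist force passes 120 N, or if a joint passes its speed limit or range.

### The arm

A 6-joint arm with a two-finger parallel gripper is mounted at the origin on the work surface. World frame = base frame: x ahead of the robot, y to its left, z up, the work surface at z = 0. Lengths are in mm, angles in rad, forces in N, time in s.
With the tool pointing down it reaches from about 300 to 775 mm from the base axis. Payload 14.6 kg.
Tool frame: the origin (TCP) lies on the front face of the gripper's body, between the roots of the fingers; the fingertips stand 97 mm ahead of it and the grasp point (between the pads) lies pinch_z ahead of it (pinch_z is the distance from the TCP to the grasp point, in mm); z points along the fingers, y is the direction in which the jaws open and shut (so a half turn about z gives the same grasp; the last joint's range is limited). The gripper opens to 94 mm and grips with 3 to 60 N. Pads are 16 mm wide; open, the fingers measure 119 mm over their backs; the gripper's body (75 mm by 177 mm) begins 78 mm behind the grasp point.
Start: joints at [1.239, 0.3, 1.521, -0, 1.321, -0.067], TCP at [143.942, 530.821, 302.646] pointing down, gripper open.
Joint ranges: [-3.03, 3.03], [-0.79, 2.21], [0.23, 2.52], [-1.04, 4.18], [0, 3.07], [-2.55, 2.55]. Speed limits (rad/s): [2.22, 2.22, 2.57, 3.14, 3.14, 3.14].

### API

Orientations are given as a unit quaternion [w, x, y, z].
In Python, from plant import * gives the robot as it stands.
- The arm moves only by the tool play_rows, never from a script. Its argument "plan" is one flat list of numbers, 7 for each row, row after row: the turn, a rotation vector about the tool's x, y, z in units of 5 degrees (1.0 is 5 degrees), then the shift along the tool's x, y, z in units of 40 mm (1.0 is 40 mm), then the opening, from 0 (shut) to 1 (fully open). A call has 1 to 10 rows; each row shifts and turns the commanded pose from where the row before left it, along the tool's axes as they then stand; what a row does not reach is not made up. A row lasts 1/10 s, in which the tool goes at most 50 mm and 8.59 degrees, less where a joint would pass 70% of its speed; a pose out of reach is approached as far as the arm can. A call is refused whole if a number of a shift passes 1 or a number of a turn 1, either way. A call with a gripper value outside its range is refused whole. The fingers move at their own pace and stop on an object; "newtons" is the grip in N (left out, the last holds). Time passes only in rows, so rows that do not move let the fingers close. It gives the time, the measured TCP pose, the force and the opening at its end, in the units of the state.
- get_obs(): the state, without advancing time (a new reading comes with each control period).
- capture(name): name is "scene" or "side" or "wrist"; returns a dict with "img" (420x560x3 uint8, blue, green, red), "intrinsics" (3x3 intrinsics, pixels), "extrinsics" (4x4, takes a point from world to camera coordinates). Camera axes: x right, y down, z forward; pixel columns grow to the right and rows downward; lengths in mm; the calibration is good to about 2 mm. A picture is of the moment at which its call begins. There is no depth.
- finish_job(): hands the job in, once; it reports no verdict.
Trained networks look in a picture, given as the dict that the camera call returned (one of the last four; its "shot" number tells which), for a name from the list of things; names that differ only in an ending like _2 or _b are one class to them, and where a whole thing is asked for, a point or a joint stands for the part that bears it (a point fixed in the world has none). Each returns a list of dicts, best first, with "confidence" (0 to 1); they miss things now and then, are a little off and sometimes report something else, mostly with a low value. They report only what shows in the picture. A call takes as long as a camera call.
- search_frame(picture, name): "box" ([left, top, right, bottom] in pixels, round what is visible of it).
- outline_of(picture, name): "mask" (420x560 bool, what is visible of it) and "box" ([left, top, right, bottom] in pixels, round what is visible of it).
- pinpoint(picture, name): "at" ([column, row] in pixels: a listed point, or the origin of a listed thing).
The state is a dict: "time_s": time; "joint_pos": joint angles; "dq": joint speeds; "joint_torque": joint torques, N m; "ee_pos": TCP position; "eef_rot": TCP orientation; "ft_force": force on the tool from outside, world axes, zero at the start; "moment": the same for the moment, N m; "gripper_width": finger opening in mm.
Only numpy, scipy, OpenCV 4.12 (cv2) and the standard library are available. Lean on these libraries where they do the work, as an engineer would, in place of code of your own. Each camera call takes 0.05 s, during which the arm holds its last target. There are 200 camera calls.

## Working session

There is one attempt and no reset: what is moved stays moved. The work goes in short steps, Python scripts to look and compute and a tool call to move; the robot and the scene stay as the last step left them, time stands still between calls to the robot, and variables do not carry over. Pictures are saved under pics/ and viewed, about 8 in all and at most 12, crops included, and the job is handed in when it is done.

Besides the shell and the picture viewer there is one more tool, called after "Request:" as name(argument=value, ...) on one line, values as JSON. play_rows: Moves the arm, as the interface text tells. Its arguments: {"type":"object","properties":{"plan":{"type":"array"},"newtons":{"type":"number"}},"required":["plan"]}

```bash
mkdir -p pics; ls; cat > h.py <<'E'
from plant import *
import numpy as np, cv2
from scipy.spatial.transform import Rotation as R
def ray(p,px,z):
    K=np.array(p["intrinsics"]);E=np.array(p["extrinsics"])
    d=E[:3,:3].T@np.linalg.solve(K,[px[0],px[1],1]);c=-E[:3,:3].T@E[:3,3]
    return c+d*(z-c[2])/d[2]
def proj(p,X):
    K=np.array(p["intrinsics"]);E=np.array(p["extrinsics"])
    q=K@(E[:3,:3]@np.array(X,float)+E[:3,3]);return q[:2]/q[2]
def rot(o): q=o["eef_rot"];return R.from_quat([q[1],q[2],q[3],q[0]])
E
python3 - <<'E'
from h import *
o=get_obs();print(o["ee_pos"],rot(o).as_matrix().round(3),[k for k in dir() if 'pinch' in k])
ims=[]
for c in ["scene","side"]:
    p=capture(c);ims.append(p["img"])
    E=np.array(p["extrinsics"]);print(c,(-E[:3,:3].T@E[:3,3]).round(),np.array(p["intrinsics"])[0,0])
    for n in ["organizer","bottle","turntable","rest","rest_mouth","rest_stop","pillbox","dropper_cap","jar","mug","remote"]:
        for r in pinpoint(p,n)[:2]: print(c,n,round(r["confidence"],2),np.round(r["at"]),ray(p,r["at"],0)[:2].round(1))
    cv2.imwrite(f"pics/{c}0.png",p["img"])
E
```

```text
pics
[143.9135052  530.6785037  302.06487457] [[-0.965  0.262 -0.   ]
 [ 0.262  0.965 -0.001]
 [ 0.    -0.001 -1.   ]] ['pinch_z']
scene [1121.  291. 1047.] 516.8377308476593
scene organizer 0.59 [213. 208.] [ 632.  -196.2]
scene bottle 0.82 [331. 272.] [638.8 127.1]
scene turntable 0.75 [373. 203.] [426.2 130.1]
scene rest 0.97 [371. 300.] [654.7 231.4]
scene rest_mouth 0.76 [348. 287.] [653.1 176.8]
scene rest_mouth 0.69 [212. 205.] [ 627.7 -201.2]
scene rest_stop 0.95 [389. 311.] [657.6 276.5]
scene pillbox 0.68 [282. 164.] [ 435.  -120.7]
scene dropper_cap 0.51 [330. 185.] [431.7  14.6]
scene jar 0.96 [255. 314.] [807.2  33.9]
scene mug 0.59 [458. 232.] [399.8 333.3]
scene mug 0.43 [213. 206.] [ 628.9 -198.3]
scene remote 0.97 [162. 164.] [ 588.1 -385.2]
scene remote 0.23 [329. 184.] [428.2  12.2]
side [ 440. -856.  590.] 435.6249405549158
side organizer 0.9 [319. 267.] [ 630.1 -190.5]
side bottle 0.71 [294. 185.] [649.  153.1]
side turntable 0.97 [219. 198.] [442.9 130. ]
side turntable 0.17 [230. 254.] [ 453.1 -111.5]
side rest 0.77 [292. 172.] [657.3 230.2]
side rest_mouth 0.8 [297. 181.] [659.6 171.8]
side rest_stop 0.92 [288. 165.] [655.1 272.8]
side pillbox 0.73 [227. 255.] [ 446.3 -113.9]
side pillbox 0.62 [217. 224.] [432.7   7.1]
side dropper_cap 0.52 [219. 223.] [436.1  13.2]
side jar 0.76 [363. 202.] [803.4  34.8]
side mug 0.83 [201. 161.] [402.1 353.1]
side mug 0.49 [287. 165.] [652.6 275.4]
side remote 0.69 [321. 347.] [ 582.5 -388.2]
side remote 0.52 [288. 165.] [656.2 275.3]
```

View pics/scene0.png

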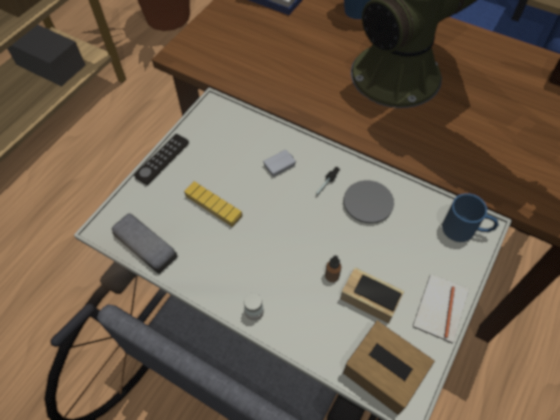

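View pics/side0.png

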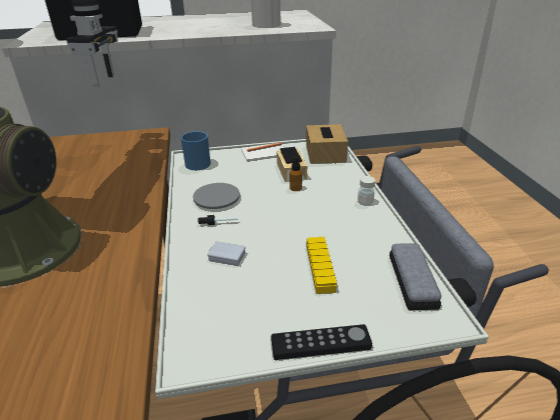

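```bash
python3 - <<'E'
from h import *
print(pinch_z)
p=capture("scene"); s=capture("side")
for q,nm in((p,"scene"),(s,"side")):
  for n,z in(("organizer",26),("bottle",45),("rest",52),("turntable",16)):
    r=outline_of(q,n)[0]; m=r["mask"].astype(np.uint8)
    c=cv2.convexHull(max(cv2.findContours(m,0,2)[0],key=cv2.contourArea))[:,0]
    w=np.array([ray(q,x,z)[:2] for x in c]).astype(np.float32)
    print(nm,n,round(r["confidence"],2),r["box"],cv2.minAreaRect(w))
E
```

```text
78.39999999999999
scene organizer 0.85 [182.5, 181.9, 240.8, 227.7] ((632.7789306640625, -191.52474975585938), (157.8187255859375, 48.1340446472168), 83.8411636352539)
scene bottle 0.64 [325.0, 254.7, 338.2, 286.0] ((648.873046875, 134.16290283203125), (62.8446044921875, 33.54328536987305), 20.633617401123047)
scene rest 0.57 [339.0, 268.9, 399.7, 322.3] ((665.6119384765625, 229.23081970214844), (81.5296401977539, 115.21903991699219), 0.39417821168899536)
scene turntable 0.94 [344.0, 178.6, 393.4, 224.5] ((435.07611083984375, 120.68487548828125), (119.62406158447266, 119.18685150146484), 30.27608871459961)
side organizer 0.85 [306.1, 237.7, 334.0, 293.9] ((626.9826049804688, -206.95925903320312), (174.6251220703125, 46.450538635253906), 83.4636459350586)
side bottle 0.8 [287.3, 158.0, 302.5, 191.2] ((648.1734008789062, 138.5155029296875), (177.1060791015625, 31.488351821899414), 77.54856872558594)Traceback (most recent call last):
  File "<stdin>", line 6, in <module>
IndexError: list index out of range
```

The scene picture shows the bottle (331,272) in front of the rest (371,300), the turntable at (370,202) and the organizer at (213,204). The side picture agrees with this. I'll turn the jaws along world x, then go above the bottle.

Request:
play_rows(plan=[0, 0, 1, 0, 0, 0, 1, 0, 0, 1, 0, 0, 0, 1, 0, 0, 1, 0, 0, 0, 1, 0, 0, 1, 0, 0, 0, 1, 0, 0, 1, 0, 0, 0, 1, 0, 0, 1, 0, 0, 0, 1, 0, 0, 1, 0, 0, 0, 1, 0, 0, 1, 0, 0, 0, 1, 0, 0, 1, 0, 0, 0, 1, 0, 0, 1, 0, 0, 0, 1])

```text
time_s: 2.65
ee_pos: [143.9, 530.8, 302.6]
eef_rot: [0.0, 0.54, 0.842, -0.0]
ft_force: [-0.2, 0.1, -0.5]
gripper_width: 93.9
```

Request:
play_rows(plan=[0, 0, 1, 0, 0, 0, 1, 0, 0, 1, 0, 0, 0, 1, 0, 0, 1, 0, 0, 0, 1, 0, 0, 1, 0, 0, 0, 1, 0, 0, 0.95, 0, 0, 0, 1, 0, 0, 0, -0.7, 0.89, 0, 1, 0, 0, 0, -0.7, 0.89, 0, 1, 0, 0, 0, -0.7, 0.89, 0, 1, 0, 0, 0, -0.7, 0.89, 0, 1, 0, 0, 0, -0.7, 0.89, 0, 1])

```text
time_s: 3.65
ee_pos: [323.3, 389.7, 302.8]
eef_rot: [-0.0, 0.707, 0.708, 0.0]
ft_force: [0.1, 0.3, 0.2]
gripper_width: 94.0
```

Request:
play_rows(plan=[0, 0, 0, -0.7, 0.89, 0, 1, 0, 0, 0, -0.7, 0.89, 0, 1, 0, 0, 0, -0.7, 0.89, 0, 1, 0, 0, 0, -0.7, 0.89, 0, 1, 0, 0, 0, -0.7, 0.89, 0, 1, 0, 0, 0, -0.7, 0.89, 0, 1, 0, 0, 0, -0.7, 0.89, 0, 1, 0, 0, 0, -0.7, 0.89, 0, 1, 0, 0, 0, -0.7, 0.89, 0, 1, 0, 0, 0, 0, 0, 0, 1])

```text
time_s: 4.65
ee_pos: [645.5, 135.7, 301.3]
eef_rot: [-0.0, 0.708, 0.706, -0.001]
ft_force: [-0.6, 0.2, -0.6]
gripper_width: 93.9
```

```bash
python3 - <<'E'
from h import *
o=get_obs();print(o["time_s"],o["ee_pos"],rot(o).as_matrix().round(3),o["ft_force"])
for c in["wrist","side","scene"]:
  p=capture(c)
  if c=="wrist":
    E=np.array(p["extrinsics"]);print((-E[:3,:3].T@E[:3,3]).round());cv2.imwrite("pics/w1.png",p["img"])
  for n in["bottle","rest","rest_mouth","rest_stop","turntable"]:
    for r in pinpoint(p,n)[:2]: print(c,n,round(r["confidence"],2),np.round(r["at"]),ray(p,r["at"],0)[:2].round(1))
E
```

```text
4.65 [645.52876915 135.72155632 301.25880859] [[ 0.003  1.    -0.001]
 [ 1.    -0.003 -0.001]
 [-0.001 -0.001 -1.   ]] [-0.55245261  0.20374113 -0.57392717]
[647. 201. 383.]
wrist bottle 0.77 [283. 189.] [650.  137.9]
wrist rest_mouth 0.54 [104. 291.] [428.6  11.6]
wrist turntable 0.82 [106. 203.] [444.1 122. ]
side bottle 0.89 [296. 187.] [650.8 143.2]
side rest 0.71 [288. 172.] [646.6 231.9]
side rest_mouth 0.57 [297. 183.] [657.9 161.3]
side turntable 0.85 [217. 197.] [439.6 131.7]
scene bottle 0.78 [330. 275.] [647.1 128.9]
scene rest 0.97 [368. 300.] [657.1 226.4]
scene rest_mouth 0.85 [348. 286.] [651.  174.3]
scene rest_stop 0.9 [394. 311.] [653.8 284.2]
scene turntable 0.71 [370. 201.] [425.5 120. ]
```

View pics/w1.png

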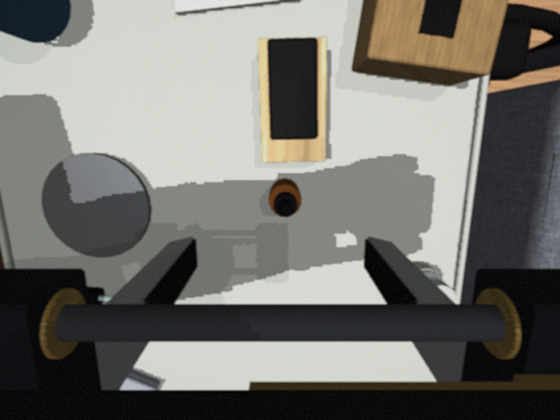

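The wrist picture is clear. The bottle's bulb top is at (286,205), the rest's roof spans (259–328, 38–162) with the mouth at row 162, and the turntable's centre is about (97,205).

```bash
python3 - <<'E'
from h import *
p=capture("wrist")
print("bulb",ray(p,(286,206),90)[:2],"shoulder c",ray(p,(285,195),45)[:2])
for q in[(259,38),(327,38),(259,162),(328,162),(293,38),(293.5,162)]: print(q,ray(p,q,44)[:2].round(1))
for n,z in(("turntable",16),):
    r=outline_of(p,n)[0]; m=r["mask"].astype(np.uint8)
    c=max(cv2.findContours(m,0,2)[0],key=cv2.contourArea)[:,0]
    w=np.array([ray(p,x,z)[:2] for x in c]).astype(np.float32); print(n,cv2.minEnclosingCircle(w),cv2.fitEllipse(w))
E
```

```text
bulb [649.57370277 141.11650851] shoulder c [649.27495201 142.84280056]
(259, 38) [624.6 290. ]
(327, 38) [687.4 290.1]
(259, 162) [623.1 176.2]
(328, 162) [692.2 176.3]
(293, 38) [656. 290.]
(293.5, 162) [657.6 176.2]
turntable ((442.86163330078125, 120.91607666015625), 61.62175750732422) ((442.22210693359375, 121.43637084960938), (118.79772186279297, 121.35027313232422), 110.4997329711914)
```

Request:
play_rows(plan=[0, 0, 0, 0.145, 0.1, 0, 1, 0, 0, 0, 0, 0, 0.75, 1, 0, 0, 0, 0, 0, 0.75, 1, 0, 0, 0, 0, 0, 0.75, 1, 0, 0, 0, 0, 0, 0.75, 1, 0, 0, 0, 0, 0, 0.75, 1, 0, 0, 0, 0, 0, 0.75, 1, 0, 0, 0, 0, 0, 0.3, 1, 0, 0, 0, 0, 0, 0, 1])

```text
time_s: 6.55
ee_pos: [646.5, 145.4, 109.1]
eef_rot: [-0.001, 0.707, 0.708, -0.001]
ft_force: [-0.2, -1.0, -0.3]
gripper_width: 93.9
```

Request:
play_rows(plan=[0, 0, 0, 0, 0, 0, 0, 0, 0, 0, 0, 0, 0, 0, 0, 0, 0, 0, 0, 0, 0, 0, 0, 0, 0, 0, 0, 0, 0, 0, 0, 0, 0, 0, 0, 0, 0, 0, 0, 0, 0, 0, 0, 0, 0, 0, 0, 0, 0, 0, 0, 0, 0, 0, 0, 0, 0, 0, 0, 0, 0, 0, 0], newtons=15)

```text
time_s: 7.45
ee_pos: [646.9, 145.3, 110.7]
eef_rot: [0.0, 0.707, 0.708, 0.0]
ft_force: [1.1, -0.7, 0.1]
gripper_width: 32.5
```

Request:
play_rows(plan=[0, 0, 0, 0, 0, -0.4, 0, 0, 0, 0, 0, 0, -0.4, 0, 0, 0, 0, 0, 0, 0, 0])

```text
time_s: 7.75
ee_pos: [647.9, 145.5, 146.3]
eef_rot: [0.001, 0.707, 0.708, 0.002]
ft_force: [-0.9, -0.4, 0.2]
gripper_width: 32.3
```

```bash
python3 - <<'E'
from h import *
for i in range(4):
  o=get_obs();print(o["time_s"],o["ee_pos"].round(1) if hasattr(o["ee_pos"],'round') else o["ee_pos"],o["gripper_width"],np.round(o["ft_force"],1)); p=capture("side")
w=capture("wrist")
print(proj(p,o["ee_pos"]))
a=p["img"][120:240,180:340];a=cv2.resize(a,None,fx=3,fy=3)
b=cv2.resize(w["img"],(480,360));cv2.imwrite("pics/g.png",np.hstack([cv2.resize(a,(310,360)),b]) if 0 else np.vstack([a[:,:480],b])[:600+120][:, :])
im=np.vstack([a,b]);cv2.imwrite("pics/g.png",cv2.resize(im,None,fx=.83,fy=.83))
E
```

```text
7.75 [647.9 145.5 146.3] 32.293389701033846 [-0.9 -0.4  0.2]
7.8 [647.4 145.4 144.7] 32.32355409042055 [ 1.1 -0.2 -1. ]
7.85 [647.  145.3 143.5] 32.73522797784168 [ 0.6 -0.6 -0.8]
7.9 [646.8 145.3 142.7] 32.43979647667842 [-0.6 -0.1 -2.2]
[293.96529892 137.5550049 ]
```

View pics/g.png

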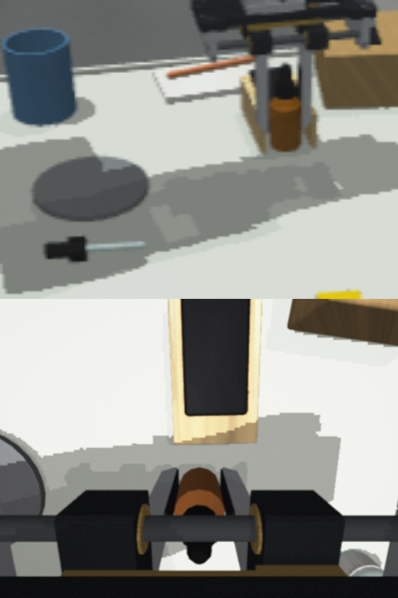

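Request:
play_rows(plan=[0, 0, 0, -0.066, -0.64, 0, 0, 0, 0, 0, -0.066, -0.64, 0, 0, 0, 0, 0, -0.066, -0.64, 0, 0, 0, 0, 0, -0.066, -0.64, 0, 0, 0, 0, 0, -0.066, -0.64, 0, 0, 0, 0, 0, -0.066, -0.64, 0, 0, 0, 0, 0, -0.066, -0.64, 0, 0, 0, 0, 0, -0.066, -0.64, 0, 0])

```text
time_s: 8.8
ee_pos: [440.9, 123.7, 142.3]
eef_rot: [-0.0, 0.707, 0.708, -0.0]
ft_force: [0.2, 0.8, -0.8]
gripper_width: 32.2
```

Request:
play_rows(plan=[0, 0, 0, 0, 0, 0, 0, 0, 0, 0, 0, 0, 0, 0, 0, 0, 0, 0, 0, 0, 0])

```text
time_s: 9.1
ee_pos: [442.9, 124.0, 142.7]
eef_rot: [0.0, 0.707, 0.708, 0.0]
ft_force: [0.4, -0.7, -0.7]
gripper_width: 32.5
```

```bash
python3 - <<'E'
from h import *
o=get_obs();print(o["time_s"],o["ee_pos"],o["gripper_width"],np.round(o["ft_force"],1))
p=capture("side");w=capture("wrist");s=capture("scene")
for q,n in((p,"side"),(w,"wrist"),(s,"scene")):
  for c in("bottle","turntable"):
    for r in outline_of(q,c)[:1]:print(n,c,r["confidence"],r["box"])
  for r in pinpoint(q,"bottle")[:1]:print(n,r["confidence"],r["at"],[ray(q,r["at"],z)[:2].round(1) for z in(28,32)])
E
```

```text
9.1 [442.87447866 123.98332556 142.70896023] 32.49329717959872 [ 0.4 -0.7 -0.7]
side bottle 0.92 [207.4, 157.1, 227.3, 193.7]
side turntable 0.71 [194.7, 183.7, 236.4, 208.8]
side 0.61 [217.7, 190.7] [array([442.5, 117.2]), array([442.5, 110.3])]
wrist bottle 0.72 [243.5, 236.7, 318.6, 373.0]
wrist turntable 0.78 [183.3, 148.8, 366.6, 274.1]
wrist 0.71 [278.1, 260.4] [array([443.1, 112.5]), array([443.2, 114. ])]
scene turntable 0.89 [346.7, 183.6, 393.7, 222.6]
```

Request:
play_rows(plan=[0, 0, 0, 0, 0, 0.1, 0, 0, 0, 0, 0, 0, 0.1, 0, 0, 0, 0, 0, 0, 0.1, 0, 0, 0, 0, 0, 0, 0.04, 0, 0, 0, 0, 0, 0, 0, 0, 0, 0, 0, 0, 0, 0, 0])

```text
time_s: 10.3
ee_pos: [442.1, 123.9, 129.1]
eef_rot: [0.0, 0.707, 0.708, 0.0]
ft_force: [-0.2, 0.5, -0.1]
gripper_width: 32.5
```

Request:
play_rows(plan=[0, 0, 0, 0, 0, 0.025, 0, 0, 0, 0, 0, 0, 0.025, 0, 0, 0, 0, 0, 0, 0, 0, 0, 0, 0, 0, 0, 0, 0])

```text
time_s: 10.7
ee_pos: [442.1, 123.9, 127.0]
eef_rot: [-0.0, 0.707, 0.708, -0.0]
ft_force: [-0.2, 0.7, -1.5]
gripper_width: 32.4
```

Request:
play_rows(plan=[0, 0, 0, 0, 0, 0.02, 0, 0, 0, 0, 0, 0, 0.0, 0, 0, 0, 0, 0, 0, 0, 0, 0, 0, 0, 0, 0, 0, 0])

```text
time_s: 11.1
ee_pos: [442.2, 123.9, 126.5]
eef_rot: [0.0, 0.707, 0.708, 0.0]
ft_force: [-2.4, -0.1, 5.6]
gripper_width: 32.4
```

Request:
play_rows(plan=[0, 0, 0, 0, 0, 0, 0.4, 0, 0, 0, 0, 0, 0, 0.5, 0, 0, 0, 0, 0, 0, 0.6, 0, 0, 0, 0, 0, 0, 0.7, 0, 0, 0, 0, 0, 0, 0.8, 0, 0, 0, 0, 0, 0, 0.9, 0, 0, 0, 0, 0, 0, 0.9])

```text
time_s: 11.8
ee_pos: [442.1, 123.9, 126.2]
eef_rot: [0.0, 0.707, 0.708, -0.0]
ft_force: [-0.2, -0.4, -0.2]
gripper_width: 82.0
```

```bash
python3 - <<'E'
from h import *
o=get_obs();print(o["time_s"],o["ee_pos"],o["gripper_width"],np.round(o["ft_force"],1))
p=capture("side");w=capture("wrist")
for q,n in((p,"side"),(w,"wrist")):
  for r in pinpoint(q,"bottle")[:1]:print(n,r["confidence"],r["at"],ray(q,r["at"],16)[:2].round(1))
a=cv2.resize(p["img"][120:240,160:320],None,fx=3,fy=3)
b=cv2.resize(w["img"],(480,360))
cv2.imwrite("pics/h.png",cv2.resize(np.vstack([a,b]),None,fx=.83,fy=.83))
E
```

```text
11.8 [442.10930676 123.90493151 126.23609086] 81.95602641802333 [-0.2 -0.4 -0.2]
side 0.65 [217.0, 195.1] [439.5 116. ]
wrist 0.72 [278.5, 263.1] [442.7 112.4]
```

View pics/h.png

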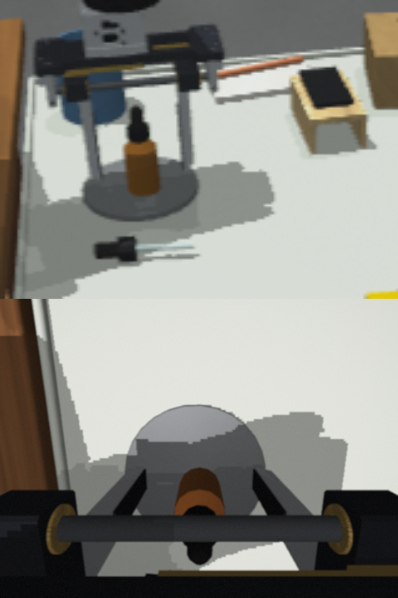

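The bottle stands upright on the turntable, well inside the rim, and the fingers are clear. I'll go straight up and over to the organizer.

Request:
play_rows(plan=[0, 0, 0, 0, 0, -0.5, 0.9, 0, 0, 0, 0, 0, -0.9, 0.9, 0, 0, 0, 0, 0, -1, 1, 0, 0, 0, 0, 0, -1, 1, 0, 0, 0, 0, 0, -1, 1, 0, 0, 0, -0.96, 0.475, 0, 1, 0, 0, 0, -0.96, 0.475, 0, 1, 0, 0, 0, -0.96, 0.475, 0, 1, 0, 0, 0, -0.96, 0.475, 0, 1, 0, 0, 0, -0.96, 0.475, 0, 1])

```text
time_s: 13.0
ee_pos: [537.8, -69.7, 302.3]
eef_rot: [0.0, 0.707, 0.708, 0.0]
ft_force: [0.8, 0.6, -0.3]
gripper_width: 94.1
```

Request:
play_rows(plan=[0, 0, 0, -0.96, 0.475, 0, 1, 0, 0, 0, -0.96, 0.475, 0, 1, 0, 0, 0, -0.96, 0.475, 0, 1, 0, 0, 0, -0.96, 0.475, 0, 1, 0, 0, 0, -0.96, 0.475, 0, 1, 0, 0, 0, 0, 0, 0, 1, 0, 0, 0, 0, 0, 0, 1])

```text
time_s: 13.7
ee_pos: [632.5, -260.3, 301.2]
eef_rot: [-0.001, 0.707, 0.707, -0.0]
ft_force: [0.6, -0.6, 1.1]
gripper_width: 93.9
```

```bash
python3 - <<'E'
from h import *
o=get_obs();print(o["time_s"],o["ee_pos"],rot(o).as_matrix().round(3))
q=capture("wrist");cv2.imwrite("pics/w2.png",q["img"])
for r in pinpoint(q,"organizer")[:1]:print(r["confidence"],r["at"],ray(q,r["at"],0)[:2].round(1))
r=outline_of(q,"organizer")[0];m=r["mask"].astype(np.uint8)
c=max(cv2.findContours(m,0,2)[0],key=cv2.contourArea)[:,0]
for z in(26,13):
  print(r["confidence"],r["box"],cv2.minAreaRect(np.array([ray(q,x,z)[:2] for x in c]).astype(np.float32)))
for x in("scene","side"):
  p=capture(x)
  for n in("bottle","turntable"):
    for r in pinpoint(p,n)[:1]:print(x,n,r["confidence"],ray(p,r["at"],16 if n=="bottle" else 0)[:2].round(1))
E
```

```text
13.7 [ 632.54536053 -260.32190749  301.17379373] [[-0.     1.    -0.001]
 [ 1.     0.     0.001]
 [ 0.001 -0.001 -1.   ]]
0.68 [283.1, 132.7] [ 636.8 -194.8]
0.86 [257.1, 55.1, 307.6, 204.6] ((633.6154174804688, -196.29983520507812), (147.03587341308594, 39.647193908691406), 84.3003921508789)
0.86 [257.1, 55.1, 307.6, 204.6] ((633.591064453125, -196.34823608398438), (152.39451599121094, 41.09213638305664), 84.30038452148438)
scene bottle 0.61 [434.2 102. ]
scene turntable 0.97 [424.1 126.2]
side bottle 0.64 [433.4 116.3]
side turntable 0.66 [444.  135.5]
```

View pics/w2.png

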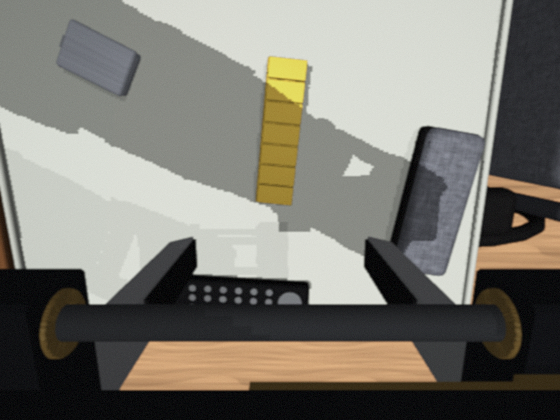

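The organizer's centre is at (633.5,-196), with its axis at 84.3° and its near end at pixel (275,204). I'll grasp it 20 mm from the near end.

Request:
play_rows(plan=[0, 0, 0.57, 0.23, -0.11, 0, 1, 0, 0, 0.57, 0, 0, 0, 1, 0, 0, 0, 0, 0, 0.9, 1, 0, 0, 0, 0, 0, 0.9, 1, 0, 0, 0, 0, 0, 0.9, 1, 0, 0, 0, 0, 0, 0.9, 1, 0, 0, 0, 0, 0, 0.7, 1, 0, 0, 0, 0, 0, 0.2, 1, 0, 0, 0, 0, 0, 0, 1, 0, 0, 0, 0, 0, 0, 1])

```text
time_s: 15.15
ee_pos: [628.8, -250.8, 124.1]
eef_rot: [0.001, 0.741, 0.672, 0.0]
ft_force: [0.3, 0.1, 0.8]
gripper_width: 94.3
```

```bash
python3 - <<'E'
from h import *
o=get_obs();print(o["time_s"],o["ee_pos"],rot(o).as_euler('xyz',degrees=True),rot(o).as_matrix().round(3),o["ft_force"])
E
```

```text
15.15 [ 628.79513068 -250.81966752  124.06737413] [1.79878792e+02 4.24566584e-02 8.43822574e+01] [[ 0.098  0.995  0.002]
 [ 0.995 -0.098 -0.001]
 [-0.001  0.002 -1.   ]] [0.31425571 0.05880131 0.77378886]
```

Request:
play_rows(plan=[0, 0, 0, 0, 0, 0.37, 1, 0, 0, 0, 0, 0, 0.2, 1, 0, 0, 0, 0, 0, 0, 1, 0, 0, 0, 0, 0, 0, 1])

```text
time_s: 15.55
ee_pos: [628.2, -250.6, 99.4]
eef_rot: [-0.0, 0.741, 0.672, -0.0]
ft_force: [-0.1, -0.7, 0.4]
gripper_width: 93.9
```

Request:
play_rows(plan=[0, 0, 0, 0, 0, 0, 0, 0, 0, 0, 0, 0, 0, 0, 0, 0, 0, 0, 0, 0, 0, 0, 0, 0, 0, 0, 0, 0, 0, 0, 0, 0, 0, 0, 0, 0, 0, 0, 0, 0, 0, 0, 0, 0, 0, 0, 0, 0, 0], newtons=20)

```text
time_s: 16.25
ee_pos: [628.2, -250.6, 99.5]
eef_rot: [-0.0, 0.741, 0.672, -0.0]
ft_force: [-1.3, -0.7, -0.0]
gripper_width: 41.5
```

```bash
python3 - <<'E'
from h import *
o=get_obs();print(o["time_s"],o["ee_pos"],o["gripper_width"],rot(o).as_euler('xyz',degrees=True),o["ft_force"])
p=capture("scene")
r=outline_of(p,"organizer")[0];m=r["mask"].astype(np.uint8)
c=max(cv2.findContours(m,0,2)[0],key=cv2.contourArea)[:,0]
print(cv2.minAreaRect(np.array([ray(p,x,20)[:2] for x in c]).astype(np.float32)))
E
```

```text
16.25 [ 628.17081235 -250.64079859   99.45224827] 41.50165653279454 [-1.79992478e+02 -2.11041360e-04  8.43776389e+01] [-1.30220625 -0.68917601 -0.04989103]Traceback (most recent call last):
  File "<stdin>", line 4, in <module>
IndexError: list index out of range
```

Request:
play_rows(plan=[0, 0, -0.6, 0, 0, 0, 0, 0, 0, -0.58, 0, 0, 0, 0, 0, 0, 0, 0.77, 0.094, 0, 0, 0, 0, 0, 0.77, 0.094, 0, 0, 0, 0, 0, 0.77, 0.094, 0, 0, 0, 0, 0, 0.77, 0.094, 0, 0, 0, 0, 0, 0.77, 0.094, 0, 0, 0, 0, 0, 0.77, 0.094, 0, 0, 0, 0, 0, 0.77, 0.094, 0, 0, 0, 0, 0, 0.77, 0.094, 0, 0])

```text
time_s: 17.35
ee_pos: [657.1, -2.9, 99.4]
eef_rot: [0.0, 0.705, 0.709, -0.0]
ft_force: [1.1, -0.3, -0.4]
gripper_width: 40.2
```

Request:
play_rows(plan=[0, 0, 0, 0, 0, 0, 0, 0, 0, 0, 0, 0, 0, 0, 0, 0, 0, 0, 0, 0, 0])

```text
time_s: 17.65
ee_pos: [657.1, -4.8, 99.5]
eef_rot: [0.0, 0.706, 0.709, 0.0]
ft_force: [-0.7, 1.5, -0.3]
gripper_width: 39.9
```

```bash
python3 - <<'E'
from h import *
o=get_obs();print(o["time_s"],o["ee_pos"],o["gripper_width"],rot(o).as_euler('xyz',degrees=True),o["ft_force"])
p=capture("wrist");cv2.imwrite("pics/w3.png",p["img"])
s=capture("scene")
for q in(p,s):
  for z in(26,44):
    n="organizer" if z==26 else "rest"
    for r in outline_of(q,n)[:1]:
      m=r["mask"].astype(np.uint8)
      c=max(cv2.findContours(m,0,2)[0],key=cv2.contourArea)[:,0]
      print(n,r["confidence"],r["box"],cv2.minAreaRect(np.array([ray(q,x,z)[:2] for x in c]).astype(np.float32)))
E
```

```text
17.65 [657.06760173  -4.75664593  99.46628134] 39.884272367746114 [ 1.79998955e+02 -6.18768155e-04  9.02443697e+01] [-0.74523492  1.45614623 -0.32502743]
organizer 0.7 [233.5, 0.0, 326.6, 302.3] ((658.4378051757812, 45.3094596862793), (39.673500061035156, 137.28274536132812), 0.8131018280982971)
organizer 0.93 [276.6, 240.9, 331.5, 280.8] ((658.0722045898438, 63.689517974853516), (47.97226333618164, 125.86720275878906), 0.6855100989341736)
rest 0.77 [341.6, 266.4, 403.7, 319.8] ((661.5966796875, 229.2115020751953), (81.58932495117188, 113.95771789550781), 1.5890352725982666)
```

View pics/w3.png

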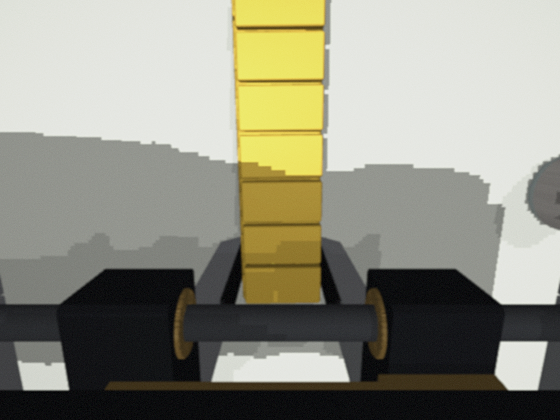

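The organizer is straight in the jaws (columns 235–325), at x≈658 and 90.5°, which lines up with the bay. I'll push it in.

Request:
play_rows(plan=[0, 0, 0, 0.5, 0, 0, 0, 0, 0, 0, 0.5, 0, 0, 0, 0, 0, 0, 0.5, 0, 0, 0, 0, 0, 0, 0.5, 0, 0, 0, 0, 0, 0, 0, 0, 0, 0, 0, 0, 0, 0, 0, 0, 0])

```text
time_s: 18.55
ee_pos: [656.7, 75.7, 99.4]
eef_rot: [-0.0, 0.705, 0.709, 0.0]
ft_force: [0.0, 0.6, -0.7]
gripper_width: 39.9
```

```bash
python3 - <<'E'
from h import *
o=get_obs();print(o["time_s"],o["ee_pos"],o["gripper_width"],rot(o).as_euler('xyz',degrees=True)[2],o["ft_force"])
p=capture("wrist");cv2.imwrite("pics/w4.png",p["img"])
E
```

```text
18.55 [656.71920183  75.66149871  99.4199732 ] 39.85857983958726 90.30193257393681 [ 0.02169174  0.64698035 -0.70395422]
```

View pics/w4.png

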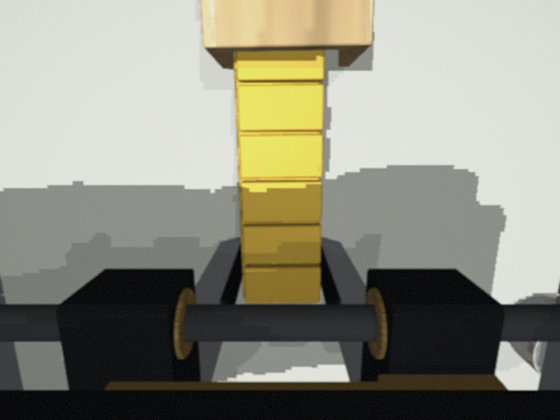

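It's entering: the rest's edge is at row 48 (columns 203–373) and the organizer is centred about 2.5 mm to −x of it. I'll nudge +2 mm as it goes further in.

Request:
play_rows(plan=[0, 0, 0, 0.4, 0.025, 0, 0, 0, 0, 0, 0.4, 0.025, 0, 0, 0, 0, 0, 0.4, 0, 0, 0, 0, 0, 0, 0.4, 0, 0, 0, 0, 0, 0, 0, 0, 0, 0, 0, 0, 0, 0, 0, 0, 0, 0, 0, 0, 0, 0, 0, 0])

```text
time_s: 19.3
ee_pos: [658.4, 139.7, 99.4]
eef_rot: [-0.0, 0.705, 0.709, -0.0]
ft_force: [-0.3, 1.3, -0.4]
gripper_width: 39.8
```

Request:
play_rows(plan=[0, 0, 0, 0.08, 0, 0, 0, 0, 0, 0, 0.08, 0, 0, 0, 0, 0, 0, 0, 0, 0, 0, 0, 0, 0, 0, 0, 0, 0])

```text
time_s: 19.7
ee_pos: [658.4, 146.4, 99.4]
eef_rot: [-0.0, 0.705, 0.709, 0.0]
ft_force: [0.0, 1.0, -0.7]
gripper_width: 40.0
```

Request:
play_rows(plan=[0, 0, 0, 0.06, 0, 0, 0, 0, 0, 0, 0, 0, 0, 0, 0, 0, 0, 0, 0, 0, 0])

```text
time_s: 20.0
ee_pos: [658.3, 148.9, 99.4]
eef_rot: [-0.0, 0.705, 0.709, 0.0]
ft_force: [-0.4, 1.1, 0.2]
gripper_width: 39.8
```

Request:
play_rows(plan=[0, 0, 0, 0.05, 0, 0, 0, 0, 0, 0, 0.05, 0, 0, 0, 0, 0, 0, 0, 0, 0, 0, 0, 0, 0, 0, 0, 0, 0])

```text
time_s: 20.4
ee_pos: [658.6, 151.2, 99.5]
eef_rot: [0.001, 0.706, 0.709, -0.001]
ft_force: [-0.2, -11.7, 1.5]
gripper_width: 39.8
```

Request:
play_rows(plan=[0, 0, 0, 0.04, 0, 0, 0, 0, 0, 0, 0, 0, 0, 0, 0, 0, 0, 0, 0, 0, 0])

```text
time_s: 20.7
ee_pos: [658.6, 151.5, 99.4]
eef_rot: [0.001, 0.706, 0.709, -0.002]
ft_force: [-0.0, -20.1, 1.8]
gripper_width: 39.9
```

Request:
play_rows(plan=[0, 0, 0, 0.04, 0, 0, 0, 0, 0, 0, 0, 0, 0, 0, 0, 0, 0, 0, 0, 0, 0])

```text
time_s: 21.0
ee_pos: [658.7, 152.5, 99.4]
eef_rot: [0.002, 0.706, 0.708, -0.002]
ft_force: [-0.4, -22.9, 3.1]
gripper_width: 40.2
```

Firm contact at 151 mm, as expected at the stop. I'll open, lift clear and check.

Request:
play_rows(plan=[0, 0, 0, 0, 0, 0, 0.5, 0, 0, 0, 0, 0, 0, 0.6, 0, 0, 0, 0, 0, 0, 0.7, 0, 0, 0, 0, 0, -0.3, 0.7, 0, 0, 0, 0, 0, -1, 0.8, 0, 0, 0, 0, 0, -1, 1, 0, 0, 0, -0.6, 0, -1, 1, 0, 0, 0, -0.6, 0, -1, 1, 0, 0, 0, 0, 0, -0.5, 1, 0, 0, 0, 0, 0, 0, 1])

```text
time_s: 22.0
ee_pos: [659.0, 107.7, 296.2]
eef_rot: [0.002, 0.706, 0.709, 0.003]
ft_force: [-0.1, -0.5, -0.6]
gripper_width: 94.1
```

```bash
python3 - <<'E'
from h import *
o=get_obs();print(o["time_s"],o["ee_pos"],o["gripper_width"],o["ft_force"])
p=capture("wrist");s=capture("side")
for n,z in(("organizer",26),("rest",44),("turntable",16)):
  for r in outline_of(p,n)[:1]:
      m=r["mask"].astype(np.uint8)
      c=max(cv2.findContours(m,0,2)[0],key=cv2.contourArea)[:,0]
      print(n,r["confidence"],r["box"],cv2.minAreaRect(np.array([ray(p,x,z)[:2] for x in c]).astype(np.float32)))
a=cv2.resize(s["img"][130:230,170:330],(480,300))
cv2.imwrite("pics/f.png",np.vstack([a,cv2.resize(p["img"],(480,300))]))
E
```

```text
22.0 [658.99358982 107.65984619 296.17734253] 94.07780755274561 [-0.06123221 -0.52653194 -0.60644033]
organizer 0.9 [262.0, 132.5, 298.2, 174.7] ((660.8216552734375, 152.061279296875), (39.442230224609375, 39.651145935058594), 0.20483016967773438)
rest 0.56 [238.6, 0.9, 314.1, 136.2] ((659.2590942382812, 229.03793334960938), (64.84602355957031, 114.3211669921875), 0.8471451997756958)
turntable 0.92 [17.9, 124.0, 135.7, 233.3] ((443.74530029296875, 122.0126953125), (118.41133880615234, 118.56401824951172), 24.30512237548828)
```

View pics/f.png

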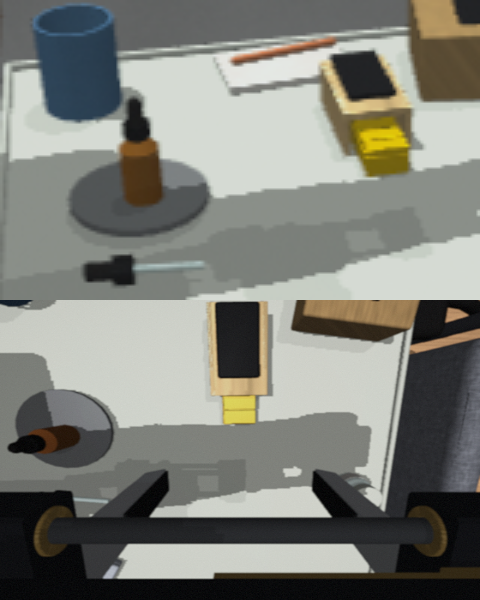

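```bash
python3 -c "
from h import *
print(finish_job())"
```

```text
the job is handed in; nothing more can be done
None
```

I set the bottle down upright on the turntable, let go of it, then slid the organizer under the phone rest until it met the stop. I handed the job in at about 22 s of the 53 s allowed; handing in gives no verdict.

- **Organizer:** the push force rose to about 20 N at the stop. In the last picture about 40–42 mm sticks out, where 42 mm means fully home, and it lies straight, about 1.5 mm off the rest's middle line.
- **Bottle:** in the last picture it stands upright, well inside the turntable's rim. The position estimates for it differed by 10–20 mm between cameras, so I relied mainly on the gripper position at release, which was close to the turntable's centre, and on the pictures.
- **Everything else:** the gripper was raised clear with no force on it. I saw no sign of the other things being moved, but I did not measure their final positions.

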